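# Clamp a freshly bonded lamp in the gluing jig

## Task

The lens of the amber lamp has just been glued on and must be pressed while the glue grabs. Take the amber lamp from the mat and set it on the narrow raised rest between the jaws of the bar clamp, its lens towards the thick soft pad of the sliding end jaw, and let go; then pump the clamp's red trigger against its handle until the pad holds the lamp firmly against the head's jaw, and finish while still holding the trigger squeezed, the pad pressing with about 18 N (10 N is enough, more than 30 N at any moment cracks the lens). Draw the jaw up with the trigger only, do not push the bar, end jaw or pad, and leave everything else where it is.

Things in the scene. Friction and masses are not known exactly. Their poses are not given: they have to be found in the camera images.
- amber_lamp_center (a point): centre of the loose vehicle lamp with the AMBER lens (0.12 kg, varies): a block 56 mm long (its x), 36 mm thick (its y) and 40 mm high (its z, up); its -y face is the black base plate (13 mm thick), its +y side is the bonded amber lens. It stands on the bench mat at the start, its y within about 0.6 rad of world y; take it by the two 56 mm ends.
- rest_top (a point): centre of the top of the narrow raised aluminium rest between the clamp's jaws, 16 mm wide (x), 76 mm long (y), its top 42 mm above the table and 24 mm above the board. Axes: those of the plywood jig board and its frame: z up, y along the clamp's bar from the head (closed side) towards the end jaw, x across the bar from the jaws' side towards the handle's side. The jig is fixed to the bench but stands elsewhere each time, turned up to 0.25 rad.
- head_face (a point): centre of the face of the thin fixed rubber pad on the clamp head's own jaw (pad 34 mm wide, 32 mm high), 62 mm above the table, 39 mm from rest_top towards -y of the jig; the face looks to the jig's +y. Axes as the jig.
- pad_face (a point): centre of the face of the thick soft rubber pad (34 mm wide, 32 mm high, 14 mm thick) on the sliding end jaw; it looks to the jig's -y, straight at head_face, 53 to 73 mm away from it at the start. It rides on the bar.
- handle_back (a point): point on the back (-y) face of the clamp's fixed grey pistol handle, at the middle of where a hand grips, 62 mm above the table. The handle runs along the jig's x, away from the bar, 16 mm deep (y), 26 mm thick (z), its end 61 mm beyond this point and the clamp body 34 mm before it; the board's top is 44 mm below this point and the handle stands free above it on both sides.
- trigger_front (a point): point on the front (+y) face of the red trigger across from handle_back, where the finger pushes: 50 mm from handle_back along the jig's y when released, 30 mm when fully squeezed. The trigger is a lever 10 mm deep and 24 mm thick that lies beside the handle at the same height, hinged in the clamp body 85 mm from this point.
- trigger (a joint): angle of the trigger: 0 released (a spring brings it back), 0.24 rad fully squeezed to its stop by the handle. An idle squeeze takes 3 to 6 N at trigger_front. Each full stroke draws the bar 7 mm (two clicks of 3.5 mm, at times one); the teeth hold it when the trigger is let back (all the way back to 0, to catch the next teeth).
- end_jaw (a joint): how far the bar with its end jaw has been drawn in, m: 0 fully open, up to 0.085; it starts anywhere from 0.005 to 0.025. It moves towards the head (jig's -y) as the trigger is pumped.
- soft_pad (a joint): how far the soft pad is squashed, m: 0 free, 0.011 at most; it yields 1 mm for every 8 N, so 18 N is 0.0022. Once the lamp is held by both jaws and the trigger is short of its stop, 1 N more on trigger_front gives about 2.2 N more on the pad: 10 N on the trigger give about 12 N on the pad, 12.5 N about 18 N. When the trigger is let go the bar slips back by up to one click (3.5 mm) and most of the pressure is lost.
- red_lamp: bystander, to be left alone: another lamp of the same size with a red lens, on the mat; origin at the middle of its underside
- clear_lamp: bystander, to be left alone: another lamp of the same size with a clear whitish lens, on the mat; origin at the middle of its underside
- glue_bottle: bystander, to be left alone: white glue bottle, 44 mm across, 120 mm high; origin at the middle of its underside
- tape_roll: bystander, to be left alone: yellow roll of tape, 96 mm across, 24 mm high, lying flat; origin at the middle of its underside
- screwdriver: bystander, to be left alone: screwdriver lying on the bench; origin at the middle of its underside
- mug: bystander, to be left alone: blue mug, 76 mm across, 90 mm high; origin at the middle of its underside
- wrench: bystander, to be left alone: spanner lying on the bench; origin at the middle of its underside
- parts_tray: bystander, to be left alone: blue open parts tray, 130 by 200 mm, 35 mm high; origin at the middle of its underside
Mind the look-alikes: they are no part of the job. Leave any pink or turquoise look-alike of the part that bears amber_lamp_center alone.

How it is judged:
By the outcome, as a careful person would: the job done as asked, in the order asked, and still so for the second after the job is handed in, while the arm keeps its last pose, push and grip.
It also fails if it takes over 64 s, if anything falls off the work surface, if the arm or the gripper's body presses on something with over 40 N, if the wrist force passes 120 N, or if a joint passes its speed limit or range.

## Robot

A 6-joint arm with a two-finger parallel gripper is mounted at the origin on the work surface. World frame = base frame: x ahead of the robot, y to its left, z up, the work surface at z = 0. Lengths are in m, angles in rad, forces in N, time in s.
With the tool pointing down it reaches from about 0.275 to 0.85 m from the base axis. Payload 19 kg.
Tool frame: the origin (TCP) lies at the very end of the fingers, on their centre line; the grasp point (between the pads) lies 19 mm behind it (arm.tcp_to_grasp is the distance from the TCP to the grasp point, in m); y points along the fingers, z is the direction in which the jaws open and shut, and the axes are right-handed (so a half turn about y gives the same grasp; the last joint's range is limited). The gripper opens to 85 mm and grips with 20 to 120 N. Pads are 22 mm wide; open, the fingers measure 114 mm over their backs; the gripper's body (76 mm by 85 mm) begins 54 mm behind the grasp point. The pads swing forward as they close: fully open they stand 13 mm farther back than shut.
Start: joints at [1.047, 0.15, 1.437, -0, 1.554, -0.134], TCP at [0.219, 0.532, 0.231] pointing down, gripper open.
Joint ranges: [-2.8, 2.8], [-0.68, 2.1], [0.12, 2.68], [-1.39, 4.53], [0.16, 2.79], [-2.81, 2.81]. Speed limits (rad/s): [1.89, 1.89, 2.22, 3.01, 3.01, 3.01].

## Interface

Orientations are given as a unit quaternion [w, x, y, z].
In Python, from station import arm gives the robot as it stands.
- The arm moves only by the tool servo_tool, never from a script. Its arguments are lists of equal length, an entry for each row: "travel": the shift along the tool's x, y, z in cm, a list of three; "angular": the turn, a rotation vector about the tool's x, y, z in rad, a list of three. In form: {"travel": [[tx, ty, tz], ...], "angular": [[ax, ay, az], ...]}. A call has 1 to 5 rows; each row is the pose to reach, as a shift and turn from the pose commanded when the call began, along the tool's axes at that moment; what a row does not reach only later rows make up. A row lasts 1/8 s, in which the tool goes at most 62.5 mm and 10.7 degrees, less where a joint would pass 70% of its speed; a pose out of reach is approached as far as the arm can. A call with a gripper value outside its range is refused whole. "grip" is the closure, from 0 (fully open) to 1 (shut), set as the call begins (left out, the last holds). The fingers move at their own pace and stop on an object; "force" is the grip in N (left out, the last holds). Time passes only in rows, so rows that repeat a pose let the fingers close. It gives the time, the measured TCP pose, the force and the opening at its end, in the units of the state.
- arm.read_state(): the state, without advancing time (a new reading comes with each control period).
- arm.grab_frame(name): name is "scene" or "top"; returns a dict with "image" (400x640x3 uint8, red, green, blue), "fx", "fy", "cx", "cy" (pixels), "k1" (the pictures are not rectified: a ray, as slopes to the right and down, at radius r is drawn at 1 + k1 r^2 times it, then the intrinsics apply), "origin" and "rotation" of the camera in the world. Camera axes: x right, y down, z forward; pixel columns grow to the right and rows downward; lengths in m; the calibration is good to about 2 mm. A picture is of the moment at which its call begins. There is no depth.
- arm.sign_off(): hands the job in, once; it reports no verdict.
The state is a dict: "time_s": time; "q": joint angles; "joint_vel": joint speeds; "effort": joint torques, N m; "position": TCP position; "eef_rot": TCP orientation; "wrist_force": force on the tool from outside, world axes, zero at the start; "moment": the same for the moment, N m; "finger_gap": finger opening in m.
Only numpy, scipy, OpenCV 4.12 (cv2) and the standard library are available. Lean on these libraries where they do the work, as an engineer would, in place of code of your own. Each camera call takes 0.05 s, during which the arm holds its last target.

## Working session

There is one attempt and no reset: what is moved stays moved. The work goes in short steps, Python scripts to look and compute and a tool call to move; the robot and the scene stay as the last step left them, time stands still between calls to the robot, and variables do not carry over. Pictures are saved under pics/ and viewed, and the job is handed in when it is done.

Besides the shell and the picture viewer there is one more tool, called as name(argument=value, ...), one argument or row to a line, values as JSON. servo_tool: Moves the arm, as the interface text tells. Its arguments: {"type":"object","properties":{"travel":{"type":"array"},"angular":{"type":"array"},"grip":{"type":"number"},"force":{"type":"number"}},"required":["travel","angular"]}

```bash
ls; mkdir -p pics; cat > h.py <<'E'
import numpy as np, cv2
from scipy.spatial.transform import Rotation as R
from station import arm
def snap(name,fn):
    f=arm.grab_frame(name); cv2.imwrite('pics/'+fn,cv2.cvtColor(f['image'],cv2.COLOR_RGB2BGR))
    import pickle; pickle.dump(f,open('pics/'+fn[:-4]+'.pkl','wb')); return f
def load(fn):
    import pickle; return pickle.load(open('pics/'+fn+'.pkl','rb'))
def ray(f,u,v):
    a=np.array([(u-f['cx'])/f['fx'],(v-f['cy'])/f['fy']]); s=a.copy()
    for _ in range(20): s=a/(1+f['k1']*(s@s))
    return np.array(f['rotation'])@np.array([s[0],s[1],1.0])
def at(f,u,v,z):
    d=ray(f,u,v); o=np.array(f['origin']); return o+d*(z-o[2])/d[2]
def proj(f,p):
    c=np.array(f['rotation']).T@(np.array(p)-np.array(f['origin'])); s=c[:2]/c[2]; s=s*(1+f['k1']*(s@s))
    return s*np.array([f['fx'],f['fy']])+np.array([f['cx'],f['cy']])
E
python3 - <<'E'
from h import *
np.set_printoptions(precision=4,suppress=True)
for n in('scene','top'):
    f=snap(n,n+'0.png'); print({k:v for k,v in f.items() if k!='image'})
print(arm.read_state())
E
```

```text
pics
{'fx': 370.9415078466013, 'fy': 370.9415078466013, 'cx': 319.3218333561348, 'cy': 199.07776792041764, 'k1': -0.05643794678421099, 'origin': array([1.3636, 0.5037, 0.7296]), 'rotation': array([-0.2284,  0.4393,  0.7665, -0.4091])}
{'fx': 423.50302336041426, 'fy': 423.50302336041426, 'cx': 327.201539012196, 'cy': 198.21021895686349, 'k1': -0.08566706623662922, 'origin': array([0.3453, 0.0022, 1.3373]), 'rotation': array([-0.0556,  0.7137, -0.6963,  0.0529])}
{'time_s': 0.1, 'q': array([ 1.047 ,  0.1509,  1.438 ,  0.    ,  1.5538, -0.134 ]), 'joint_vel': array([-0.0013, -0.0009, -0.0015,  0.0006,  0.001 , -0.0009]), 'effort': array([  0.0065, -71.4375, -57.1799,   0.    ,   0.0071,  -0.0001]), 'position': array([0.2184, 0.5317, 0.2308]), 'eef_rot': array([-0.6934,  0.6941, -0.1371,  0.1368]), 'wrist_force': array([ 0.9694,  0.2031, -0.184 ]), 'moment': array([-0.0428, -0.0214, -0.0459]), 'finger_gap': 0.08536640074548058}
```

```bash
python3 - <<'E'
s=open('h.py').read()
s=s.replace("np.array(f['rotation'])","rot(f)")
s+='''
def rot(f):
    w,x,y,z=f['rotation']; return R.from_quat([x,y,z,w]).as_matrix()
'''
open('h.py','w').write(s)
E
```

```text
(no output)
```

View pics/scene0.png

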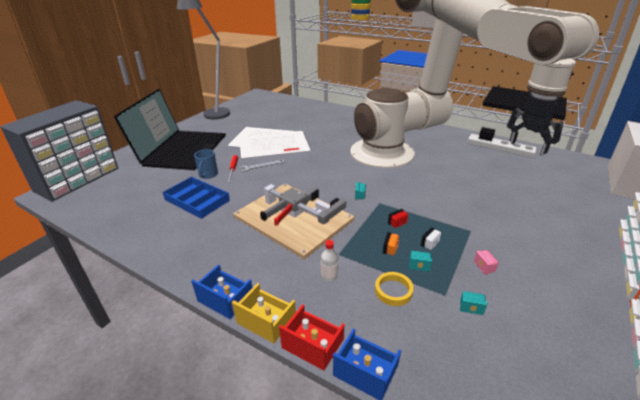

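View pics/top0.png

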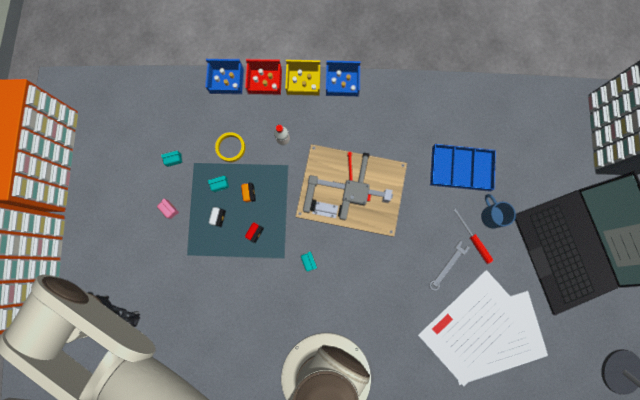

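```bash
python3 - <<'E'
from h import *
a=load('top0')['image'][:,:,::-1]; 
cv2.imwrite('pics/tz.png',cv2.resize(a[140:240,285:415],None,fx=6,fy=6,interpolation=cv2.INTER_CUBIC))
cv2.imwrite('pics/tl.png',cv2.resize(a[165:255,195:295],None,fx=6,fy=6,interpolation=cv2.INTER_CUBIC))
a=load('scene0')['image'][:,:,::-1]; 
cv2.imwrite('pics/sz.png',cv2.resize(a[180:255,230:360],None,fx=6,fy=6,interpolation=cv2.INTER_CUBIC))
E
```

```text
(no output)
```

View pics/tz.png

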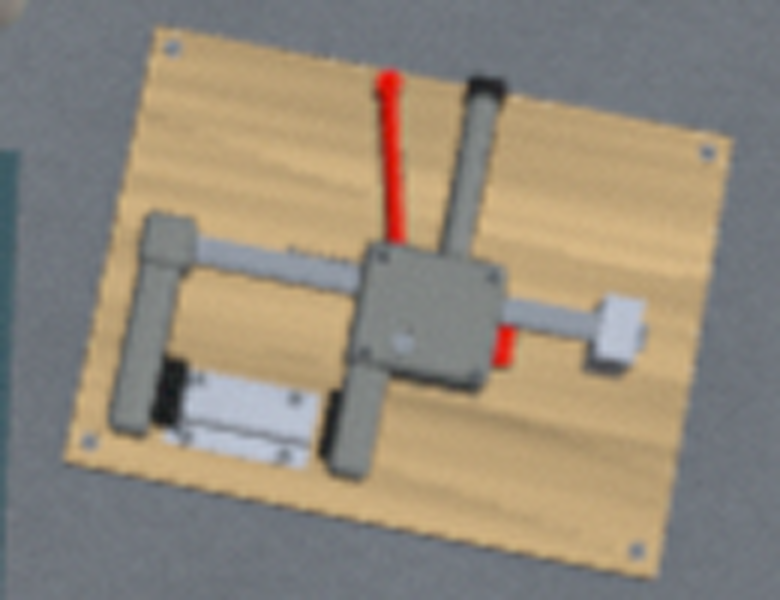

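View pics/tl.png

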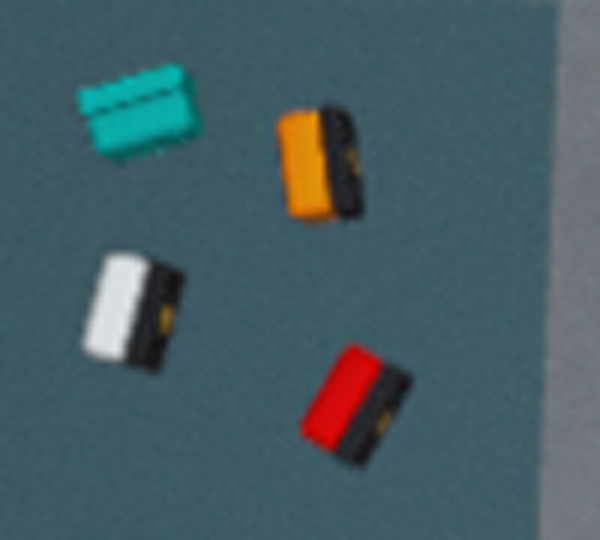

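View pics/sz.png

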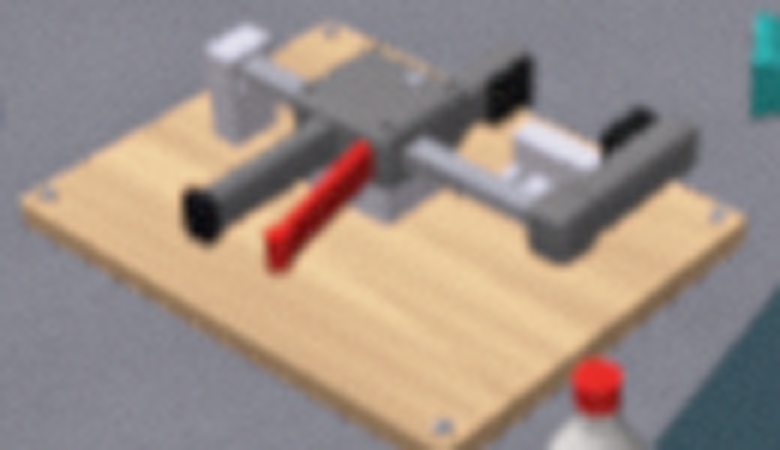

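```bash
python3 - <<'E'
from h import *
np.set_printoptions(precision=4,suppress=True)
f=load('top0'); g=load('scene0')
T=lambda U,V,z:at(f,285+(U+.5)/6-.5,140+(V+.5)/6-.5,z)
S=lambda U,V,z:at(g,230+(U+.5)/6-.5,180+(V+.5)/6-.5,z)
c=np.array([T(*p,.018) for p in [(155,25),(733,135),(658,578),(65,462)]]); print(c)
print('lens',np.linalg.norm(np.roll(c,-1,0)-c,axis=1), [np.arctan2(*(d[1::-1])) for d in (np.roll(c,-1,0)-c)], c.mean(0))
cs=np.array([S(*p,.018) for p in [(22,200),(745,222)]]);print('scene corners',cs)
print('restscrews',T(241.5,417.5,.021))
print('scene rest top ends',S(517,132,.042),S(600,160,.042))
print('head face',T(327,425,.062),'pad face',T(187,393,.062))
print('trig tip',T(388,75,.074),'handle tip',T(485,80,.075), 'trig base',T(397,240,.074),'handle base',T(458,250,.075))
Lm=lambda U,V,z:at(f,195+(U+.5)/6-.5,165+(V+.5)/6-.5,z)
q=[(280,113),(345,105),(363,213),(290,216)]
k=np.array([Lm(*p,.04) for p in q]);print(k,k.mean(0),np.linalg.norm(np.roll(k,-1,0)-k,axis=1))
E
```

```text
[[ 0.7256  0.0684  0.018 ]
 [ 0.6729 -0.2421  0.018 ]
 [ 0.4357 -0.202   0.018 ]
 [ 0.4888  0.1081  0.018 ]]
lens [0.3149 0.2405 0.3145 0.2402] [np.float64(-1.7391742712937852), np.float64(2.9741492454296945), np.float64(1.4012063059982514), np.float64(-0.16589761791209268)] [ 0.5807 -0.0669  0.018 ]
scene corners [[ 0.6725 -0.2399  0.018 ]
 [ 0.4945  0.1089  0.018 ]]
restscrews [0.5141 0.0165 0.021 ]
scene rest top ends [ 0.5122 -0.0218  0.042 ] [0.5128 0.0304 0.042 ]
head face [ 0.5061 -0.0273  0.062 ] pad face [0.5207 0.0439 0.062 ]
trig tip [ 0.6859 -0.0546  0.074 ] handle tip [ 0.6843 -0.1043  0.075 ] trig base [ 0.5998 -0.0606  0.074 ] handle base [ 0.5953 -0.0915  0.075 ]
[[0.5863 0.2799 0.04  ]
 [0.5913 0.246  0.04  ]
 [0.5347 0.2336 0.04  ]
 [0.5322 0.2716 0.04  ]] [0.5611 0.2578 0.04  ] [0.0343 0.058  0.038  0.0548]
```

```bash
cat > ov.py <<'E'
from h import *
yaw=-.168; X=np.array([np.cos(yaw),np.sin(yaw),0]);Y=np.array([-X[1],X[0],0]);Z=np.array([0,0,1.])
def jig(rest,x,y,z): return np.array([rest[0],rest[1],0])+X*x+Y*y+Z*z
def zoom(f,box,k,polys,fn):
    u0,v0,u1,v1=box; a=np.ascontiguousarray(cv2.resize(f['image'][v0:v1,u0:u1,::-1],None,fx=k,fy=k,interpolation=cv2.INTER_CUBIC))
    for P,col in polys:
        q=np.array([(proj(f,p)-[u0,v0]+.5)*k-.5 for p in P])
        cv2.polylines(a,[np.round(q*16).astype(np.int32)],True,col,1,cv2.LINE_AA,4)
    cv2.imwrite('pics/'+fn,a)
def rect(rest,x0,x1,y0,y1,z): return [jig(rest,x0,y0,z),jig(rest,x1,y0,z),jig(rest,x1,y1,z),jig(rest,x0,y1,z)]
def vrect(rest,x0,x1,y,z0,z1): return [jig(rest,x0,y,z0),jig(rest,x1,y,z0),jig(rest,x1,y,z1),jig(rest,x0,y,z1)]
def lamp(c,yw,dz=0):
    a=np.array([np.cos(yw),np.sin(yw),0]);b=np.array([-a[1],a[0],0]);c=np.array([c[0],c[1],0])
    r=lambda z,y0=-.018,y1=.018:[c+a*s*.028+b*t+Z*(z+dz) for s,t in((-1,y0),(1,y0),(1,y1),(-1,y1))]
    return r(0),r(.04),r(.04,-.018,-.005)
E
cat > o1.py <<'E'
from ov import *
import sys
rest=(0.514,0.0165)
polys=[(rect(rest,-.008,.008,-.038,.038,.042),(255,0,255)),(vrect(rest,-.017,.017,-.039,.046,.078),(0,255,255)),(vrect(rest,-.017,.017,.0305,.046,.078),(255,255,0))]
zoom(load('top0'),(300,180,370,230),11,polys,'o1.png')
zoom(load('scene0'),(290,180,360,225),11,polys,'o2.png')
l=lamp((.5611,.2578),.168)
pl=[(l[0],(255,255,0)),(l[1],(255,0,255)),(l[2],(0,255,0))]
zoom(load('top0'),(225,165,275,215),11,pl,'o3.png')
zoom(load('scene0'),(365,215,415,265),11,pl,'o4.png')
a=[cv2.imread(f'pics/o{i}.png') for i in(3,4)]
cv2.imwrite('pics/o34.png',cv2.resize(np.hstack(a),(800,400)))
E
python3 o1.py
```

```text
(no output)
```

View pics/o1.png

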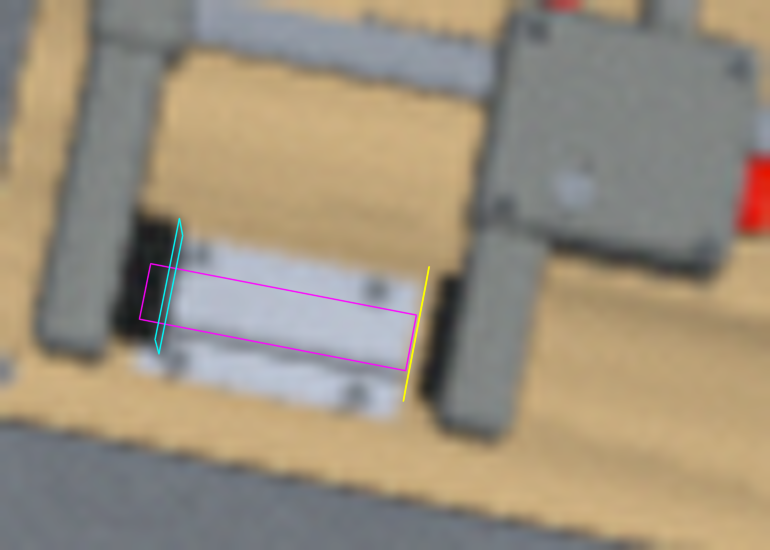

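View pics/o2.png

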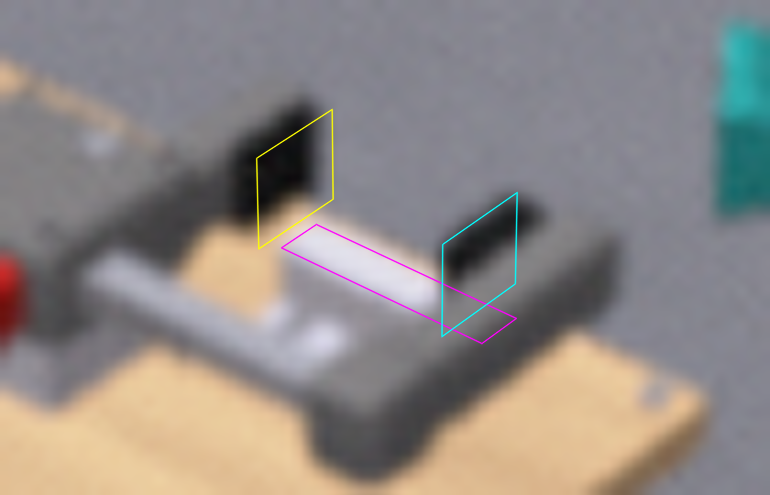

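View pics/o34.png

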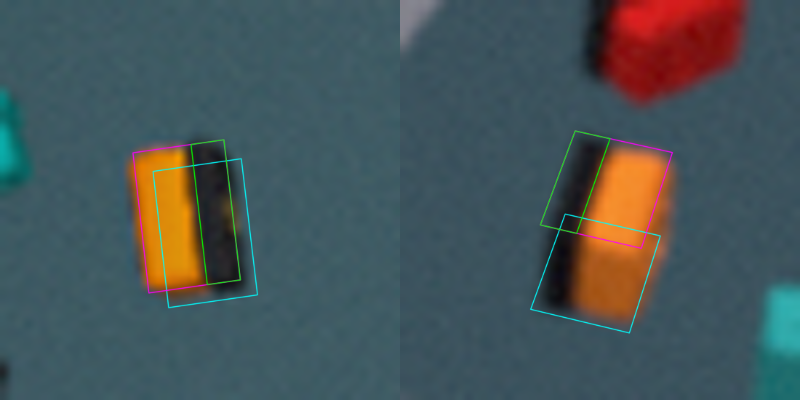

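```bash
cat > mv.py <<'E'
from ov import *
import sys
np.set_printoptions(precision=4,suppress=True)
def cur():
    s=arm.read_state(); w,x,y,z=s['eef_rot']; return np.array(s['position']),R.from_quat([x,y,z,w]),s
def ori(yw,flip):
    a=np.array([np.cos(yw),np.sin(yw),0])*(-1 if flip else 1)
    y=-Z; return R.from_matrix(np.column_stack([np.cross(y,a),y,a]))
def go(p,yw):
    P,Q,s=cur(); 
    best=min((( Q.inv()*ori(yw,f)).as_rotvec() for f in(0,1)),key=np.linalg.norm)
    print('travel cm',Q.inv().apply(np.array(p)-P)*100,'ang',best,'t',s['time_s'],'P',P,'F',np.array(s['wrist_force']),'gap',s['finger_gap'],'q',np.array(s['q']))
    print('tool axes\n',Q.as_matrix())
if __name__=='__main__':
    v=[float(x) for x in sys.argv[1:]]; go(v[:3],v[3])
E
python3 mv.py .561 .258 .11 .168
```

```text
travel cm [ 42.0904  12.0829 -12.2816] ang [0.001  1.013  0.0004] t 0.1 P [0.2184 0.5317 0.2308] F [ 0.9694  0.2031 -0.184 ] gap 0.08536640074548058 q [ 1.047   0.1509  1.438   0.      1.5538 -0.134 ]
tool axes
 [[ 0.925  -0.0005  0.38  ]
 [-0.38   -0.0009  0.925 ]
 [-0.0001 -1.     -0.001 ]]
```

servo_tool(
  travel=[
    [5,0,-1.5],
    [10.5,0.5,-3],
    [16,1.5,-4.6],
    [21.5,3,-6.2],
    [27,4.5,-7.8],
  ],
  angular=[
    [0,0.12,0],
    [0,0.25,0],
    [0,0.38,0],
    [0,0.52,0],
    [0,0.66,0],
  ],
  grip=0,
  force=30,
)

```text
time_s: 0.72
position: [0.4398, 0.3557, 0.1857]
eef_rot: [-0.611, 0.611, -0.356, 0.356]
wrist_force: [0.9, 1.7, 0.3]
finger_gap: 0.0853
```

```bash
python3 mv.py .561 .258 .11 .168
```

```text
travel cm [14.478   7.5717  5.7208] ang [0.0001 0.3484 0.    ] t 0.725 P [0.4398 0.3557 0.1857] F [0.8992 1.6952 0.3029] gap 0.08527666267093567 q [ 0.5438  0.1505  1.5297 -0.      1.4616  0.0274]
tool axes
 [[ 0.4938 -0.0001  0.8696]
 [-0.8696 -0.0001  0.4938]
 [ 0.     -1.     -0.0001]]
```

servo_tool(
  travel=[
    [5,2.5,2],
    [9.5,5,3.7],
    [14.5,7.5,5.7],
    [14.5,7.5,5.7],
    [14.5,7.5,5.7],
  ],
  angular=[
    [0,0.12,0],
    [0,0.24,0],
    [0,0.348,0],
    [0,0.348,0],
    [0,0.348,0],
  ],
)

```text
time_s: 1.35
position: [0.56, 0.2597, 0.1111]
eef_rot: [-0.541, 0.542, -0.455, 0.455]
wrist_force: [-0.1, 0.4, 0.4]
finger_gap: 0.0854
```

```bash
python3 mv.py .561 .258 .008 .168; python3 - <<'E'
from ov import *
f=snap('top','top1.png');g=snap('scene','scene1.png')
zoom(f,(215,150,295,215),8,[],'a1.png');zoom(g,(350,180,450,265),7,[],'a2.png')
E
```

```text
travel cm [ 0.1881 10.3116  0.0766] ang [ 0.0007  0.0052 -0.    ] t 1.35 P [0.56   0.2597 0.1111] F [-0.0507  0.4143  0.391 ] gap 0.08538225606856306 q [0.3095 0.3032 1.4982 0.0002 1.3409 0.1362]
tool axes
 [[ 0.1724 -0.0007  0.985 ]
 [-0.985  -0.0001  0.1724]
 [-0.     -1.     -0.0007]]
```

View pics/a2.png

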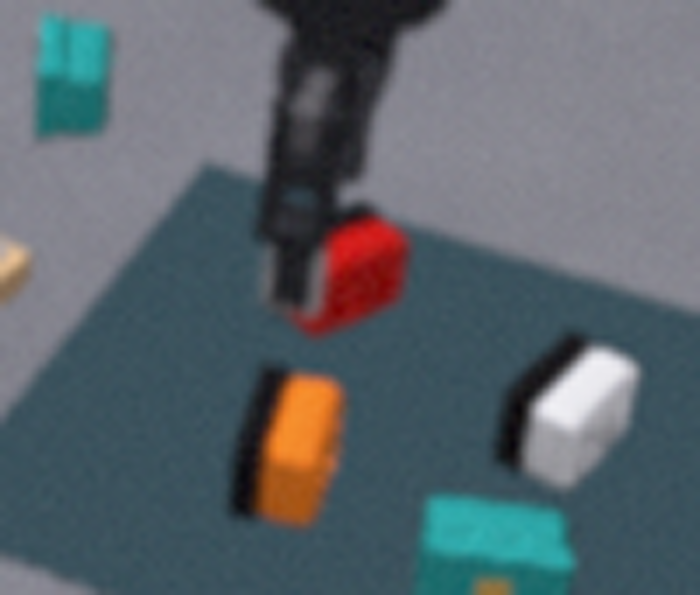

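View pics/a1.png

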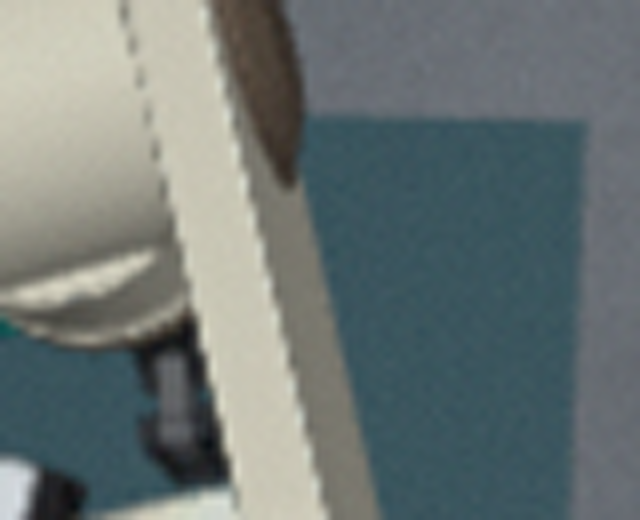

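servo_tool(
  travel=[
    [0.2,4,0.1],
    [0.2,7.5,0.1],
    [0.2,9.3,0.1],
    [0.2,10.1,0.1],
    [0.2,10.2,0.1],
  ],
  angular=[
    [0,0,0],
    [0,0,0],
    [0,0,0],
    [0,0,0],
    [0,0,0],
  ],
)

```text
time_s: 2.08
position: [0.5618, 0.2582, 0.0099]
eef_rot: [0.542, -0.541, 0.455, -0.455]
wrist_force: [-0.5, 0.4, -0.5]
finger_gap: 0.0853
```

servo_tool(
  travel=[
    [0,0,0],
    [0,0,0],
    [0,0,0],
    [0,0,0],
    [0,0,0],
  ],
  angular=[
    [0,0,0],
    [0,0,0],
    [0,0,0],
    [0,0,0],
    [0,0,0],
  ],
  grip=1,
  force=30,
)

```text
time_s: 2.7
position: [0.5621, 0.258, 0.0104]
eef_rot: [0.542, -0.541, 0.455, -0.455]
wrist_force: [0.3, 0.1, 5.5]
finger_gap: 0.0553
```

servo_tool(
  travel=[
    [0,0,0],
    [0,0,0],
    [0,0,0],
  ],
  angular=[
    [0,0,0],
    [0,0,0],
    [0,0,0],
  ],
)

```text
time_s: 3.08
position: [0.5621, 0.258, 0.0104]
eef_rot: [0.542, -0.541, 0.455, -0.455]
wrist_force: [-0.7, 0.5, 5.0]
finger_gap: 0.0555
```

```bash
python3 mv.py .561 .258 .008 .168; python3 - <<'E'
from ov import *
g=snap('scene','scene2.png')
zoom(g,(350,180,450,265),7,[],'a3.png')
E
```

```text
travel cm [-0.0144  0.2365 -0.1108] ang [-0.0016  0.0049 -0.0002] t 3.075 P [0.5621 0.258  0.0104] F [-0.6643  0.4775  4.9726] gap 0.055499119283810336 q [ 0.3059  0.3995  1.5906 -0.      1.1499  0.133 ]
tool axes
 [[ 0.1721  0.0015  0.9851]
 [-0.9851  0.0005  0.1721]
 [-0.0002 -1.      0.0016]]
```

View pics/a3.png

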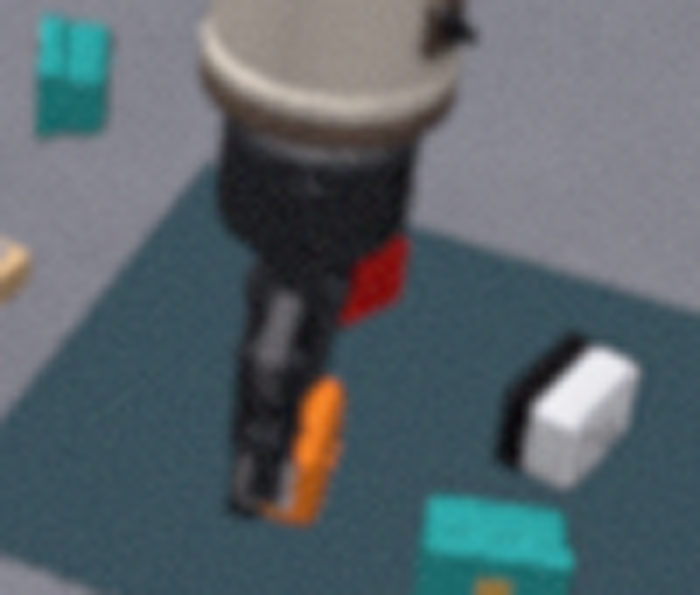

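```bash
python3 - <<'E'
from ov import *
pl=[]
l=lamp((.562,.258),.173)
pl+=[(l[0],(255,255,0)),(l[1],(255,0,255)),(l[2],(0,255,0))]
a=np.array([np.cos(.173),np.sin(.173),0]);b=np.array([-a[1],a[0],0])
c=np.array([.5621,.258,0])+a*.028
pl+=[([c-b*.011+Z*.012,c+b*.011+Z*.012,c+b*.011+Z*.045,c-b*.011+Z*.045],(0,0,255))]
zoom(load('scene2'),(370,210,420,265),11,pl,'a4.png')
E
```

```text
(no output)
```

View pics/a4.png

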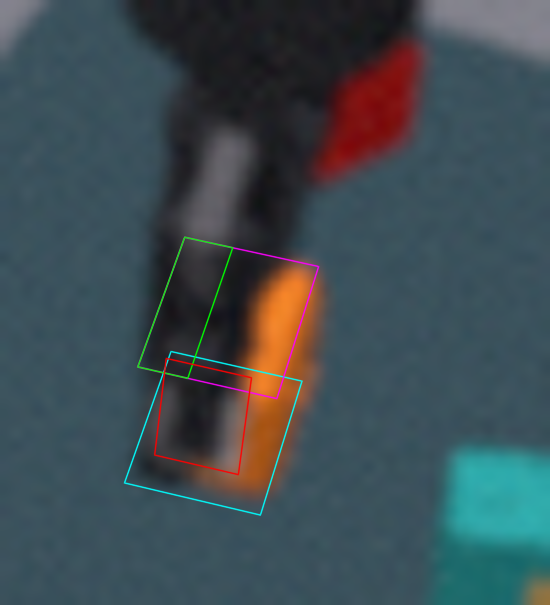

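servo_tool(
  travel=[
    [0,-4,0],
    [0,-9,0],
    [0,-14,0],
    [0,-14,0],
  ],
  angular=[
    [0,0,0],
    [0,0,0],
    [0,0,0],
    [0,0,0],
  ],
)

```text
time_s: 3.62
position: [0.5631, 0.2584, 0.154]
eef_rot: [0.543, -0.539, 0.454, -0.456]
wrist_force: [-0.3, -0.3, -1.4]
finger_gap: 0.0554
```

```bash
python3 mv.py .5105 -.0038 .12 -.168
```

```text
travel cm [24.9256  3.3079 -9.7193] ang [-0.0068  0.341  -0.002 ] t 3.625 P [0.5631 0.2584 0.154 ] F [-0.3156 -0.2996 -1.4221] gap 0.05539757533863687 q [ 0.306   0.2736  1.4464 -0.0001  1.4145  0.133 ]
tool axes
 [[ 0.1722  0.0068  0.985 ]
 [-0.9851  0.002   0.1722]
 [-0.0009 -1.      0.007 ]]
```

servo_tool(
  travel=[
    [5,0,-2],
    [10,0,-4],
    [15,0.3,-6],
    [20,0.8,-8],
    [24.9,1.5,-9.7],
  ],
  angular=[
    [0,0.07,0],
    [0,0.14,0],
    [0,0.21,0],
    [0,0.28,0],
    [-0.006,0.341,0],
  ],
)

```text
time_s: 4.25
position: [0.5079, -0.0056, 0.1337]
eef_rot: [0.454, -0.457, 0.542, -0.539]
wrist_force: [1.1, 0.6, -0.9]
finger_gap: 0.0555
```

servo_tool(
  travel=[
    [0,1,0],
    [0,1.5,0],
    [0,1.5,0],
  ],
  angular=[
    [0,0,0],
    [0,0,0],
    [0,0,0],
  ],
)

```text
time_s: 4.62
position: [0.5086, -0.0032, 0.1188]
eef_rot: [0.455, -0.459, 0.541, -0.538]
wrist_force: [-0.5, -0.4, -1.7]
finger_gap: 0.0555
```

```bash
python3 mv.py .5105 -.0038 .06 -.168;  python3 - <<'E'
from ov import *
rest=(.5132,.012)
f=snap('top','top3.png');g=snap('scene','scene3.png')
polys=[(rect(rest,-.008,.008,-.038,.038,.042),(255,0,255)),(vrect(rest,-.017,.017,-.039,.046,.078),(0,255,255))]
P=np.array(arm.read_state()['position']);c=P
polys+=[(x,(0,255,0)) for x in lamp(c,yaw,P[2]-.0104)]
zoom(f,(285,150,415,240),6,[],'b1.png');zoom(g,(270,140,370,225),7,polys,'b2.png')
E
```

```text
travel cm [0.0239 5.8755 0.2357] ang [0.0069 0.0015 0.001 ] t 4.625 P [ 0.5086 -0.0032  0.1188] F [-0.5333 -0.4288 -1.7241] gap 0.05549047256035864 q [-0.1572  0.0839  1.7442 -0.0009  1.3204  0.0095]
tool axes
 [[-0.1658 -0.0069  0.9861]
 [-0.9862  0.0002 -0.1658]
 [ 0.001  -1.     -0.0069]]
```

View pics/b1.png

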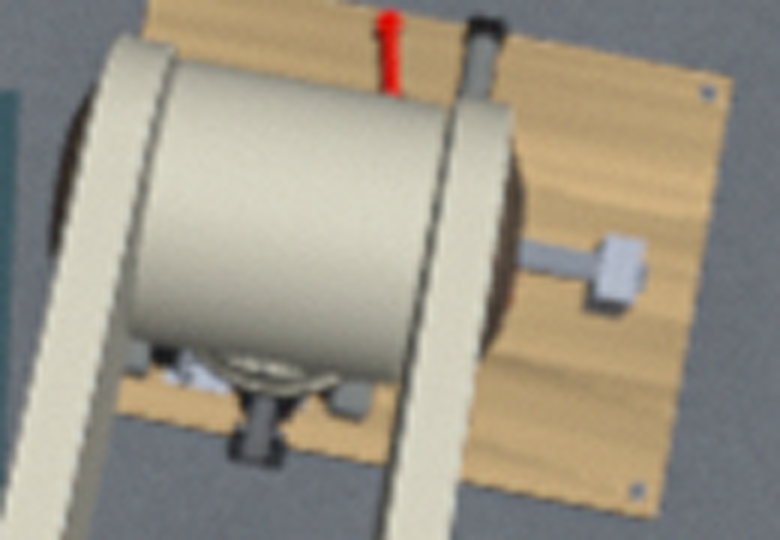

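View pics/b2.png

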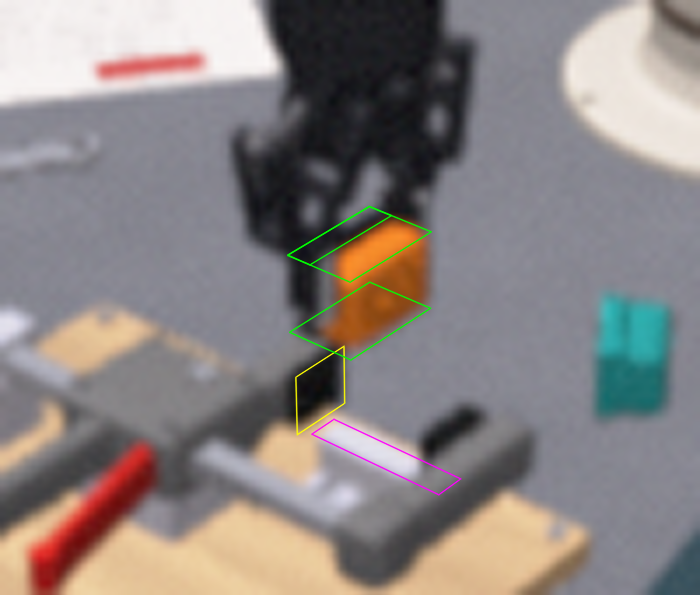

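servo_tool(
  travel=[
    [0,2,0.2],
    [0,4,0.2],
    [0,5.4,0.2],
    [0,5.9,0.2],
    [0,5.9,0.2],
  ],
  angular=[
    [0.005,0,0],
    [0.007,0,0],
    [0.007,0,0],
    [0.007,0,0],
    [0.007,0,0],
  ],
)

```text
time_s: 5.35
position: [0.5105, -0.0043, 0.0605]
eef_rot: [-0.456, 0.456, -0.54, 0.541]
wrist_force: [0.1, 0.1, -1.3]
finger_gap: 0.0556
```

servo_tool(
  travel=[
    [0,0.1,0],
    [0,0.3,0],
    [0,0.4,0],
    [0,0.4,0],
  ],
  angular=[
    [0,0,0],
    [0,0,0],
    [0,0,0],
    [0,0,0],
  ],
)

```text
time_s: 5.85
position: [0.5104, -0.0045, 0.0563]
eef_rot: [-0.456, 0.456, -0.54, 0.541]
wrist_force: [0.2, 0.0, -1.2]
finger_gap: 0.0555
```

```bash
python3 mv.py .5105 -.0038 .054 -.168;  python3 - <<'E'
from ov import *
rest=(.5132,.012)
g=snap('scene','scene4.png')
P=np.array(arm.read_state()['position']);c=P
polys=[(x,(0,255,0)) for x in lamp(c,yaw,P[2]-.0104)]
zoom(g,(270,140,370,225),7,[],'b3.png')
E
```

```text
travel cm [-0.0675  0.2282  0.0015] ang [-0.0011 -0.      0.0011] t 5.85 P [ 0.5104 -0.0045  0.0563] F [ 0.1666  0.0037 -1.2212] gap 0.055473000866615246 q [-0.1591  0.1446  1.8147 -0.0012  1.1812  0.0094]
tool axes
 [[-0.1672  0.0009  0.9859]
 [-0.9859 -0.0013 -0.1672]
 [ 0.0011 -1.      0.0011]]
```

View pics/b3.png

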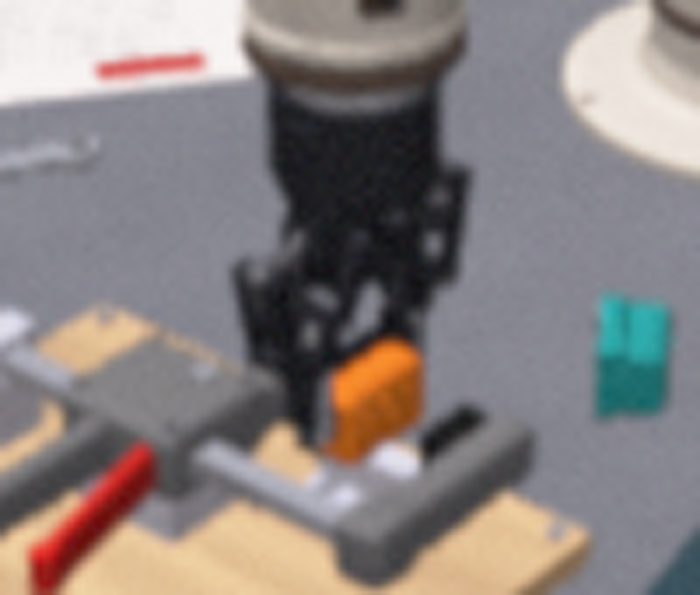

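servo_tool(
  travel=[
    [0,0.1,0],
    [0,0.2,0],
    [0,0.2,0],
  ],
  angular=[
    [0,0,0],
    [0,0,0],
    [0,0,0],
  ],
)

```text
time_s: 6.28
position: [0.5103, -0.0044, 0.0542]
eef_rot: [-0.456, 0.456, -0.54, 0.541]
wrist_force: [-0.3, 0.2, -2.3]
finger_gap: 0.0558
```

servo_tool(
  travel=[
    [0,0.1,0],
    [0,0.1,0],
  ],
  angular=[
    [0,0,0],
    [0,0,0],
  ],
)

```text
time_s: 6.52
position: [0.5103, -0.0044, 0.0532]
eef_rot: [-0.456, 0.456, -0.54, 0.541]
wrist_force: [-0.2, -0.6, -0.9]
finger_gap: 0.0553
```

servo_tool(
  travel=[
    [0,0.1,0],
    [0,0.1,0],
  ],
  angular=[
    [0,0,0],
    [0,0,0],
  ],
)

```text
time_s: 6.78
position: [0.5105, -0.0045, 0.0524]
eef_rot: [-0.456, 0.456, -0.54, 0.541]
wrist_force: [-0.4, 0.1, 0.0]
finger_gap: 0.0555
```

servo_tool(
  travel=[
    [0,0.05,0],
    [0,0.05,0],
  ],
  angular=[
    [0,0,0],
    [0,0,0],
  ],
)

```text
time_s: 7.02
position: [0.5105, -0.0045, 0.0524]
eef_rot: [-0.456, 0.456, -0.54, 0.541]
wrist_force: [-4.7, -0.3, 9.8]
finger_gap: 0.0554
```

servo_tool(
  travel=[
    [0,-0.05,0],
    [0,-0.05,0],
  ],
  angular=[
    [0,0,0],
    [0,0,0],
  ],
)

```text
time_s: 7.28
position: [0.5104, -0.0045, 0.0524]
eef_rot: [-0.456, 0.456, -0.54, 0.541]
wrist_force: [-1.4, -0.2, 2.8]
finger_gap: 0.0551
```

servo_tool(
  travel=[
    [0,0,0],
    [0,0,0],
    [0,0,0],
    [0,0,0],
  ],
  angular=[
    [0,0,0],
    [0,0,0],
    [0,0,0],
    [0,0,0],
  ],
  grip=0.12,
)

```text
time_s: 7.78
position: [0.5104, -0.0044, 0.0523]
eef_rot: [-0.456, 0.456, -0.54, 0.541]
wrist_force: [0.3, -0.0, -0.3]
finger_gap: 0.0756
```

servo_tool(
  travel=[
    [0,-1.5,0],
    [0,-5,0],
    [0,-10,0],
    [0,-10,0],
  ],
  angular=[
    [0,0,0],
    [0,0,0],
    [0,0,0],
    [0,0,0],
  ],
)

```text
time_s: 8.28
position: [0.512, -0.0045, 0.157]
eef_rot: [-0.458, 0.455, -0.538, 0.543]
wrist_force: [0.7, -0.7, 0.2]
finger_gap: 0.0752
```

```bash
python3 mv.py .5105 -.0038 .15 -.168;  python3 - <<'E'
from ov import *
g=snap('scene','scene5.png'); f=snap('top','top5.png')
zoom(g,(270,140,370,225),7,[],'b4.png')
E
```

```text
travel cm [-0.0491  0.6971 -0.162 ] ang [-0.008   0.0001  0.001 ] t 8.275 P [ 0.512  -0.0045  0.157 ] F [ 0.7022 -0.7319  0.1825] gap 0.07524280224662507 q [-0.1587  0.0517  1.6976 -0.0011  1.3843  0.0094]
tool axes
 [[-0.1671  0.0077  0.9859]
 [-0.9859 -0.0023 -0.1671]
 [ 0.001  -1.      0.008 ]]
```

View pics/b4.png

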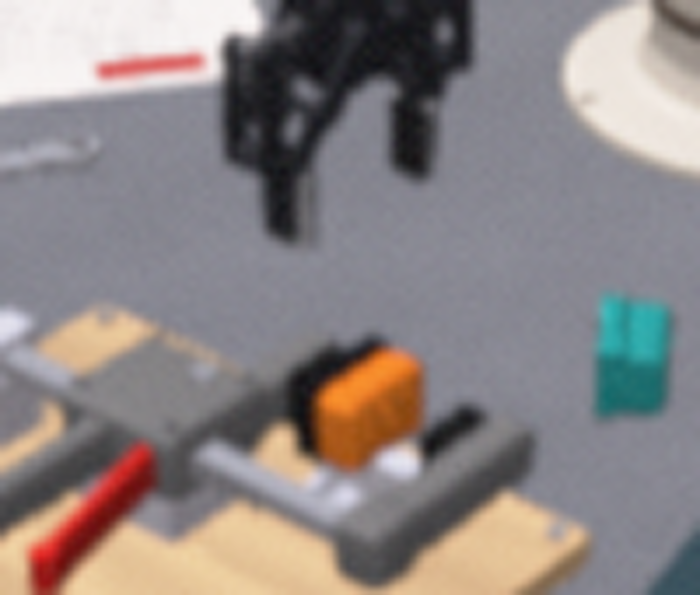

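```bash
python3 - <<'E'
from ov import *
np.set_printoptions(precision=4,suppress=True)
rest=np.array([.5132,.012,0])
for n,p in dict(tt=(.6859,-.0546),ht=(.6843,-.1043),tb=(.5998,-.0606),hb=(.5953,-.0915)).items():
    d=np.array([*p,0])-rest; print(n,d@X*1000,d@Y*1000)
f=load('top0');T=lambda U,V,z:at(f,285+(U+.5)/6-.5,140+(V+.5)/6-.5,z)
# handle end cap edges, back edge of handle, trigger front edge, clamp body edges, bar
for n,p in dict(captop=(487,75),handleback_mid=(493,150),handlefront_mid=(466,150),trigfront_tip=(377,90),trigfront_mid=(383,160),trigfront_base=(387,235),body_tl=(385,243),body_tr=(505,268),body_br=(490,375),body_bl=(358,360),bar_up=(280,250),bar_lo=(280,280)).items():
    d=T(*p,.075)-rest; print(n,d@X*1000,d@Y*1000)
E
```

```text
tt 181.40482647817487 -36.78503677343886
ht 188.13773149322415 -86.05285578400927
tb 97.52027963871106 -57.097417272479134
hb 98.25044945046709 -88.31482991424046
captop 190.89463327015707 -86.56156228509876
handleback_mid 152.6959588180907 -96.52170302228346
handlefront_mid 150.04623041820804 -83.00682125920858
trigfront_tip 172.27179249218742 -32.70702958264944
trigfront_mid 136.7882769682188 -42.44817594819664
trigfront_base 98.91572762312676 -51.58384513124107
body_tl 94.66302355397268 -51.34751087724174
body_tr 93.6459354211768 -113.29632692833852
body_br 38.38787955069501 -115.55164141376427
body_bl 33.186693278267754 -49.03925152815499
bar_up 80.94282567866969 0.13409269543798036
bar_lo 65.79663794488587 -2.7996244632043807
```

```bash
python3 - <<'E'
from ov import *
np.set_printoptions(precision=4,suppress=True)
rest=np.array([.5132,.012,0]); g=load('scene0')
for h in(.07,.08,.09,.1,.11): print(h,[((proj(g,jig(rest,x,y,h))-[230,180]+.5)*6-.5).round() for x,y in((.0947,-.051),(.0937,-.113))])
p=jig(rest,.119,-.022,0); print(p)
import mv; mv.go([p[0],p[1],.15],yaw)
E
```

```text
0.07 [array([377., 151.]), array([294., 108.])]
0.08 [array([376., 135.]), array([293.,  92.])]
0.09 [array([375., 119.]), array([291.,  76.])]
0.1 [array([374., 103.]), array([290.,  61.])]
0.11 [array([373.,  87.]), array([289.,  44.])]
[ 0.6268 -0.0296  0.    ]
travel cm [ 0.5436  0.35   11.8966] ang [-0.0026  0.      0.0011] t 8.375 P [ 0.5105 -0.0043  0.1532] F [-0.8705  0.7464  0.2325] gap 0.07494309876808282 q [-0.1588  0.0548  1.7023 -0.0012  1.3819  0.0094]
tool axes
 [[-0.1672  0.0023  0.9859]
 [-0.9859 -0.0016 -0.1672]
 [ 0.0011 -1.      0.0026]]
```

servo_tool(
  travel=[
    [0,0,4],
    [0,0,8.5],
    [0.3,0,11.9],
    [0.5,2,11.9],
    [0.5,3,11.9],
  ],
  angular=[
    [0,0,0],
    [0,0,0],
    [0,0,0],
    [0,0,0],
    [0,0,0],
  ],
  grip=1,
  force=40,
)

```text
time_s: 9.0
position: [0.626, -0.0292, 0.1202]
eef_rot: [0.455, -0.457, 0.541, -0.54]
wrist_force: [-0.9, -0.1, 0.7]
finger_gap: -0.0005
```

servo_tool(
  travel=[
    [0,3,0],
    [0,6,0],
    [0,7.5,0],
    [0,7.5,0],
  ],
  angular=[
    [0,0,0],
    [0,0,0],
    [0,0,0],
    [0,0,0],
  ],
)

```text
time_s: 9.5
position: [0.6263, -0.0291, 0.0469]
eef_rot: [-0.456, 0.457, -0.54, 0.54]
wrist_force: [-0.3, 0.1, 0.7]
finger_gap: 0.0
```

```bash
python3 mv.py 0.6268 -.0296 .047 -.168;  python3 - <<'E'
from ov import *
g=snap('scene','scene6.png'); f=snap('top','top6.png')
P=np.array(arm.read_state()['position'])
rest=P-Z*P[2]
zoom(g,(250,150,350,235),7,[(rect(rest,-.0145,.0145,-.011,.011,P[2]),(0,255,0))],'b5.png')
zoom(f,(285,140,415,240),6,[],'b6.png')
E
```

```text
travel cm [ 0.0407 -0.0145  0.0536] ang [0.0005 0.0001 0.0011] t 9.5 P [ 0.6263 -0.0291  0.0469] F [-0.2701  0.1308  0.6746] gap 2.9185969043401392e-05 q [-0.1687  0.378   1.5375 -0.0012  1.2266 -0.0003]
tool axes
 [[-0.1672 -0.0007  0.9859]
 [-0.9859 -0.001  -0.1672]
 [ 0.0011 -1.     -0.0005]]
```

View pics/b5.png

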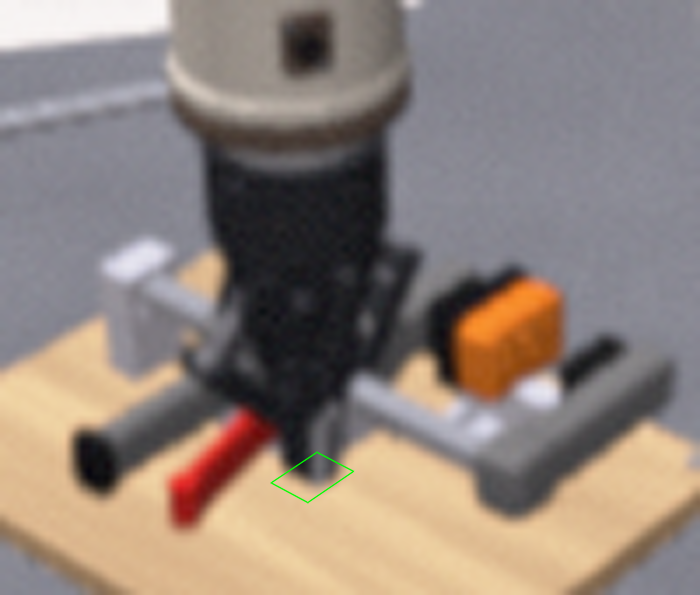

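View pics/b6.png

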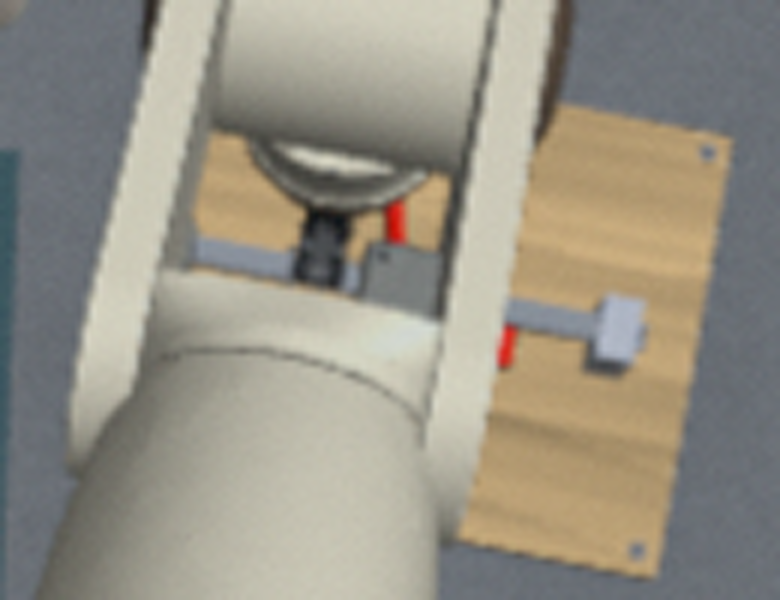

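servo_tool(
  travel=[
    [0.5,0,0],
    [0.9,0,0],
    [1.2,0,0],
    [1.5,0,0],
    [1.8,0,0],
  ],
  angular=[
    [0,0,0],
    [0,0,0],
    [0,0,0],
    [0,0,0],
    [0,0,0],
  ],
)

```text
time_s: 10.22
position: [0.624, -0.0471, 0.0476]
eef_rot: [-0.456, 0.456, -0.54, 0.541]
wrist_force: [2.5, 2.3, 0.9]
finger_gap: -0.0001
```

servo_tool(
  travel=[
    [0.3,0,0],
    [0.6,0,0],
    [0.8,0,0],
  ],
  angular=[
    [0,0,0],
    [0,0,0],
    [0,0,0],
  ],
)

```text
time_s: 10.6
position: [0.6229, -0.0547, 0.0475]
eef_rot: [-0.457, 0.456, -0.54, 0.541]
wrist_force: [5.2, 6.1, -0.4]
finger_gap: 0.0001
```

servo_tool(
  travel=[
    [0.2,0,0],
    [0.4,0,0],
  ],
  angular=[
    [0,0,0],
    [0,0,0],
  ],
)

```text
time_s: 10.85
position: [0.6223, -0.0586, 0.0476]
eef_rot: [-0.457, 0.456, -0.539, 0.541]
wrist_force: [6.4, 6.2, -0.1]
finger_gap: -0.0
```

```bash
python3 - <<'E'
from ov import *
g=snap('scene','scene7.png'); f=snap('top','top7.png')
zoom(g,(260,160,350,230),8,[],'b7.png')
zoom(f,(315,160,385,210),10,[],'b8.png')
E
```

```text
(no output)
```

View pics/b7.png

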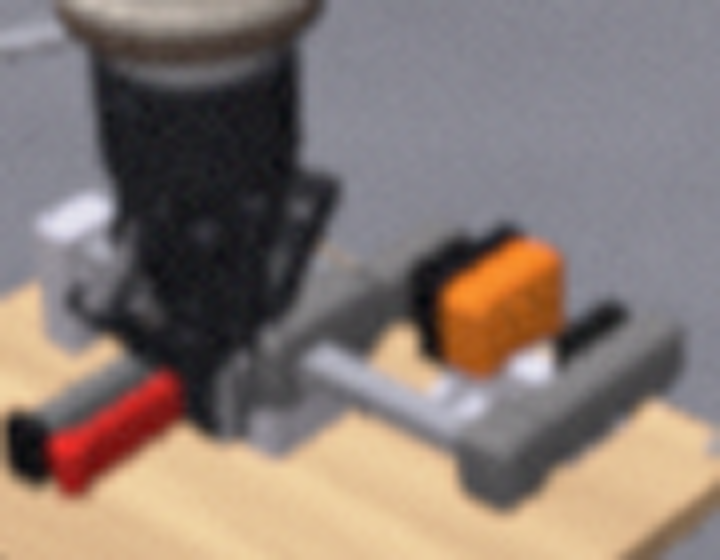

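View pics/b8.png

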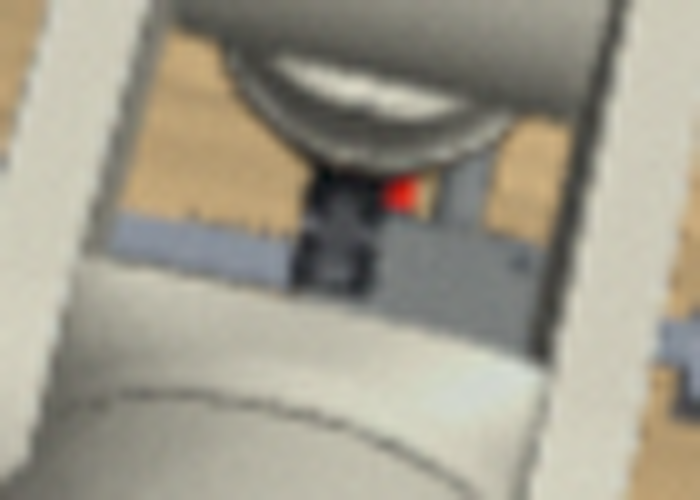

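servo_tool(
  travel=[
    [0.1,0,0.3],
    [0.2,0,0.5],
    [0.2,0,0.5],
  ],
  angular=[
    [0,0,0],
    [0,0,0],
    [0,0,0],
  ],
)

```text
time_s: 11.32
position: [0.6258, -0.0613, 0.047]
eef_rot: [0.456, -0.457, 0.54, -0.54]
wrist_force: [-1.7, 6.0, -0.7]
finger_gap: 0.0002
```

servo_tool(
  travel=[
    [0.1,0,0],
    [0.2,0,0],
  ],
  angular=[
    [0,0,0],
    [0,0,0],
  ],
)

```text
time_s: 11.58
position: [0.6257, -0.0622, 0.047]
eef_rot: [0.457, -0.456, 0.541, -0.54]
wrist_force: [2.1, 18.8, -1.2]
finger_gap: -0.0001
```

servo_tool(
  travel=[
    [-1.5,0,0],
    [-2.6,0,0],
    [-2.6,0,0],
    [-1.6,0,0],
    [-0.8,0,0],
  ],
  angular=[
    [0,0,0],
    [0,0,0],
    [0,0,0],
    [0,0,0],
    [0,0,0],
  ],
)

```text
time_s: 12.2
position: [0.628, -0.0562, 0.0478]
eef_rot: [-0.457, 0.456, -0.539, 0.541]
wrist_force: [7.1, 6.9, 0.4]
finger_gap: 0.0002
```

servo_tool(
  travel=[
    [0.3,0,0],
    [0.55,0,0],
    [0.7,0,0],
    [0.7,0,0],
  ],
  angular=[
    [0,0,0],
    [0,0,0],
    [0,0,0],
    [0,0,0],
  ],
)

```text
time_s: 12.7
position: [0.627, -0.0623, 0.0479]
eef_rot: [-0.457, 0.455, -0.54, 0.541]
wrist_force: [7.9, 13.6, -0.0]
finger_gap: 0.0006
```

```bash
python3 - <<'E'
from ov import *
g=snap('scene','scene8.png')
zoom(g,(260,160,350,230),8,[],'b9.png')
E
```

```text
(no output)
```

View pics/b9.png

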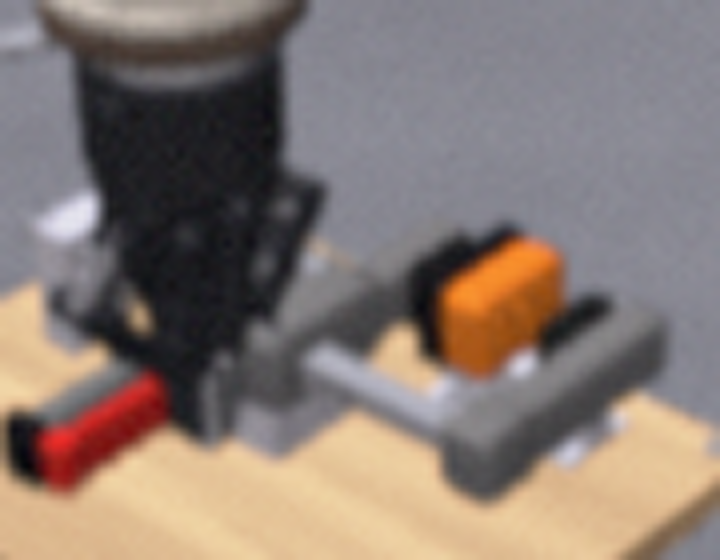

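servo_tool(
  travel=[
    [-1.5,0,-0.2],
    [-2.6,0,-0.2],
    [-2.6,0,-0.2],
    [-1.6,0,-0.2],
    [-0.8,0,0],
  ],
  angular=[
    [0,0,0],
    [0,0,0],
    [0,0,0],
    [0,0,0],
    [0,0,0],
  ],
)

```text
time_s: 13.38
position: [0.6274, -0.0552, 0.0474]
eef_rot: [-0.456, 0.456, -0.54, 0.54]
wrist_force: [-2.8, 6.7, 1.6]
finger_gap: 0.0
```

servo_tool(
  travel=[
    [0.3,0,0.1],
    [0.55,0,0.1],
    [0.75,0,0.1],
    [0.75,0,0.1],
  ],
  angular=[
    [0,0,0],
    [0,0,0],
    [0,0,0],
    [0,0,0],
  ],
)

```text
time_s: 13.88
position: [0.6272, -0.0622, 0.0474]
eef_rot: [-0.457, 0.456, -0.54, 0.54]
wrist_force: [0.7, 10.9, 1.2]
finger_gap: -0.0002
```

```bash
python3 - <<'E'
from ov import *
g=snap('scene','scene9.png')
zoom(g,(260,160,350,230),8,[],'c1.png')
E
```

```text
(no output)
```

View pics/c1.png

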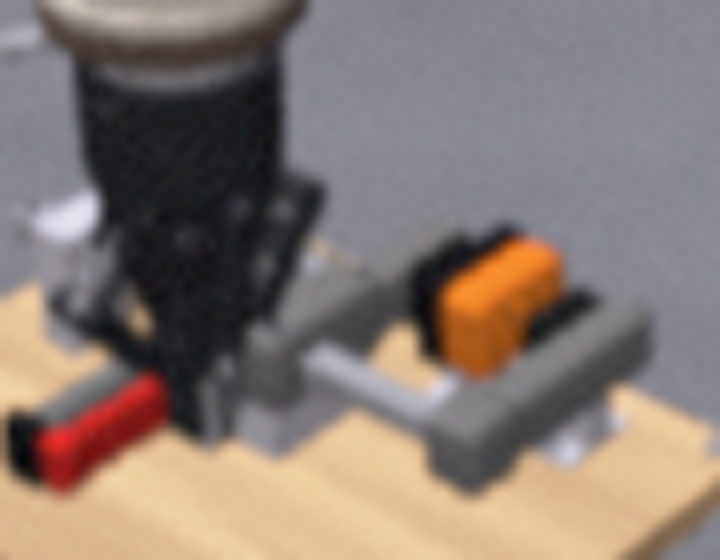

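```bash
cat > disp.py <<'E'
from ov import *
import sys
a=load('scene5'); rest=np.array([.5132,.012,0])
# end jaw bar-end block patch in scene: search along jig -y
ga=cv2.cvtColor(a['image'],cv2.COLOR_RGB2GRAY)
K=8
def up(f,box):
    u0,v0,u1,v1=box; return cv2.resize(cv2.cvtColor(f['image'],cv2.COLOR_RGB2GRAY)[v0:v1,u0:u1],None,fx=K,fy=K,interpolation=cv2.INTER_CUBIC)
box=(314,204,334,226)
t=up(a,box)
p0=proj(a,jig(rest,.073,.05,.07))
for n in sys.argv[1:]:
    g=load(n); B=(285,190,345,232); im=up(g,B)
    r=cv2.matchTemplate(im,t,cv2.TM_CCOEFF_NORMED); _,m,_,l=cv2.minMaxLoc(r)
    d=np.array(l)/K+np.array(B[:2])-np.array(box[:2])
    e=proj(a,jig(rest,.073,.04,.07))-p0
    print(n,m,d,'mm',d@e/(e@e)*10, 'perp',d-e*(d@e)/(e@e))
E
python3 disp.py scene5 scene6 scene7 scene8 scene9
```

```text
scene5 0.9995365142822266 [0. 0.] mm 0.0 perp [0. 0.]
scene6 0.9988028407096863 [0. 0.] mm 0.0 perp [0. 0.]
scene7 0.9892209768295288 [-0.625 -0.25 ] mm 2.361296354206924 perp [-0.02311694  0.04686825]
scene8 0.8905195593833923 [-2.625 -1.25 ] mm 10.228725014246775 perp [-0.0177473   0.03598161]
scene9 0.8002877235412598 [-4.5  -2.25] mm 17.701714485089667 perp [ 0.01208169 -0.02449493]
```

servo_tool(
  travel=[
    [-1.5,0,-0.2],
    [-2.6,0,-0.2],
    [-2.6,0,-0.2],
    [-1.6,0,-0.2],
    [-0.8,0,0],
  ],
  angular=[
    [0,0,0],
    [0,0,0],
    [0,0,0],
    [0,0,0],
    [0,0,0],
  ],
)

```text
time_s: 14.55
position: [0.6286, -0.0549, 0.0475]
eef_rot: [-0.456, 0.456, -0.54, 0.541]
wrist_force: [-2.4, 7.3, 1.8]
finger_gap: 0.0002
```

servo_tool(
  travel=[
    [0.3,0,0.1],
    [0.55,0,0.1],
    [0.75,0,0.1],
    [0.75,0,0.1],
  ],
  angular=[
    [0,0,0],
    [0,0,0],
    [0,0,0],
    [0,0,0],
  ],
)

```text
time_s: 15.05
position: [0.6283, -0.0622, 0.0474]
eef_rot: [-0.456, 0.456, -0.54, 0.54]
wrist_force: [1.0, 7.8, 0.1]
finger_gap: 0.0001
```

```bash
python3 - <<'E'
from ov import *
g=snap('scene','scene10.png');f=snap('top','top10.png')
zoom(g,(260,160,350,230),8,[],'c2.png')
zoom(f,(285,150,385,230),7,[],'c3.png')
E
python3 disp.py scene10; python3 mv.py .6 0 0 -.168
```

```text
scene10 0.8054760098457336 [-6.375 -3.25 ] mm 25.174703955932557 perp [ 0.04191069 -0.08497148]
travel cm [-5.6588  4.7374 -3.8342] ang [-0.0008 -0.0003  0.    ] t 15.15 P [ 0.6283 -0.0622  0.0474] F [0.9366 8.0681 0.7085] gap 0.000406301228586743 q [-0.2206  0.3847  1.5268 -0.      1.2292 -0.0523]
tool axes
 [[-0.1675  0.0008  0.9859]
 [-0.9859 -0.0002 -0.1675]
 [ 0.     -1.      0.0008]]
```

View pics/c2.png

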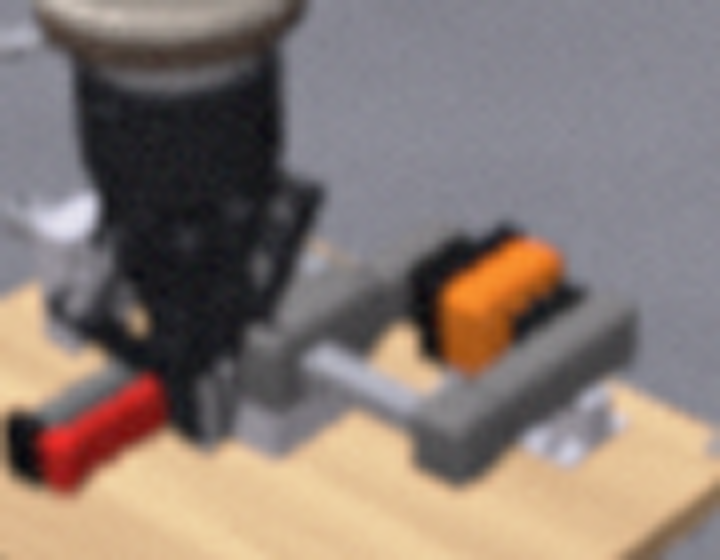

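View pics/c3.png

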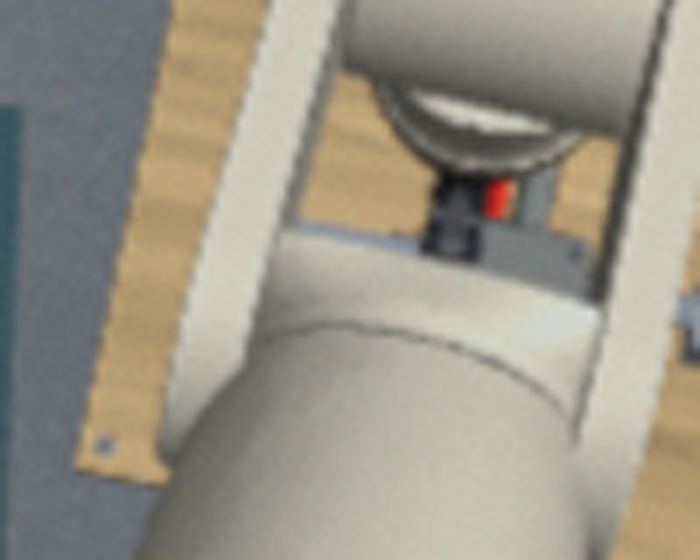

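servo_tool(
  travel=[
    [-1.5,0,-0.4],
    [-2.6,0,-0.9],
    [-2.6,0,-0.9],
    [-1.8,0,-0.9],
    [-1.2,0,-0.8],
  ],
  angular=[
    [0,0,0],
    [0,0,0],
    [0,0,0],
    [0,0,0],
    [0,0,0],
  ],
)

```text
time_s: 15.78
position: [0.6228, -0.0492, 0.0476]
eef_rot: [-0.457, 0.456, -0.54, 0.541]
wrist_force: [4.5, 6.0, -0.3]
finger_gap: 0.0001
```

servo_tool(
  travel=[
    [0.2,0,0.05],
    [0.4,0,0.1],
  ],
  angular=[
    [0,0,0],
    [0,0,0],
  ],
)

```text
time_s: 16.02
position: [0.623, -0.0534, 0.0475]
eef_rot: [-0.456, 0.456, -0.54, 0.541]
wrist_force: [1.4, 5.6, 0.4]
finger_gap: -0.0001
```

servo_tool(
  travel=[
    [0.2,0,0],
    [0.3,0,0],
  ],
  angular=[
    [0,0,0],
    [0,0,0],
  ],
)

```text
time_s: 16.27
position: [0.6228, -0.0563, 0.0476]
eef_rot: [-0.457, 0.456, -0.54, 0.541]
wrist_force: [5.1, 5.9, -0.7]
finger_gap: 0.0002
```

servo_tool(
  travel=[
    [0.15,0,0],
    [0.25,0,0],
  ],
  angular=[
    [0,0,0],
    [0,0,0],
  ],
)

```text
time_s: 16.52
position: [0.6226, -0.0587, 0.0476]
eef_rot: [-0.457, 0.456, -0.54, 0.541]
wrist_force: [5.9, 6.3, -2.1]
finger_gap: -0.0005
```

servo_tool(
  travel=[
    [0.15,0,0],
    [0.2,0,0],
  ],
  angular=[
    [0,0,0],
    [0,0,0],
  ],
)

```text
time_s: 16.77
position: [0.6223, -0.0607, 0.0477]
eef_rot: [-0.457, 0.456, -0.54, 0.541]
wrist_force: [6.7, 6.8, -0.7]
finger_gap: 0.0001
```

```bash
python3 - <<'E'
from ov import *
g=snap('scene','scene11.png')
zoom(g,(260,160,350,230),8,[],'c4.png')
E
python3 disp.py scene11; python3 mv.py .6 0 0 -.168
```

```text
scene11 0.80796879529953 [-7.75  -4.125] mm 30.875386465876545 perp [ 0.11998718 -0.24326701]
travel cm [-5.6115  4.7556 -3.2311] ang [-0.0026 -0.0005  0.0001] t 16.825 P [ 0.6223 -0.0607  0.0476] F [ 6.2806  6.0303 -1.5081] gap 8.362366321379113e-05 q [-0.2204  0.372   1.5441  0.      1.2229 -0.0519]
tool axes
 [[-0.1677  0.0026  0.9858]
 [-0.9858 -0.0006 -0.1677]
 [ 0.0001 -1.      0.0026]]
```

View pics/c4.png

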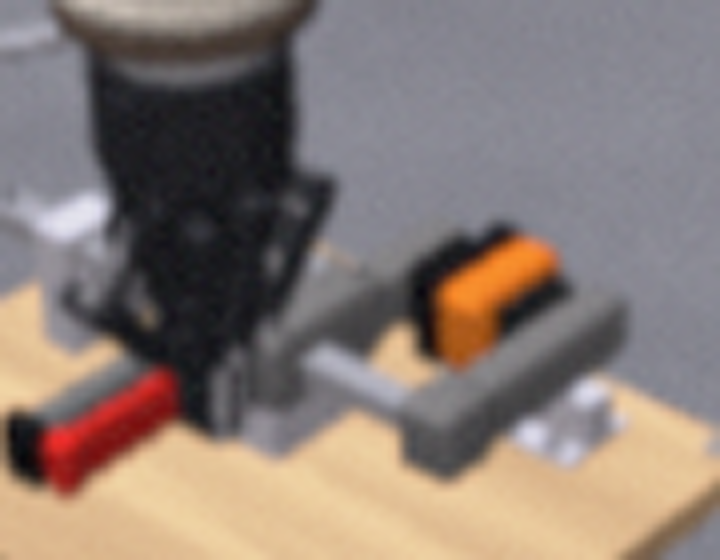

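servo_tool(
  travel=[
    [0.1,0,0.1],
    [0.2,0,0.1],
    [0.2,0,0.1],
  ],
  angular=[
    [0,0,0],
    [0,0,0],
    [0,0,0],
  ],
)

```text
time_s: 17.2
position: [0.6223, -0.0615, 0.0476]
eef_rot: [0.457, -0.456, 0.54, -0.54]
wrist_force: [0.2, 17.0, 4.0]
finger_gap: -0.0
```

servo_tool(
  travel=[
    [-1.5,0,-0.2],
    [-2.6,0,-0.3],
    [-2.6,0,-0.3],
    [-2.0,0,-0.3],
    [-1.7,0,-0.3],
  ],
  angular=[
    [0,0,0],
    [0,0,0],
    [0,0,0],
    [0,0,0],
    [0,0,0],
  ],
)

```text
time_s: 17.82
position: [0.6224, -0.0457, 0.0475]
eef_rot: [-0.456, 0.456, -0.54, 0.541]
wrist_force: [4.5, 5.6, -0.6]
finger_gap: 0.0002
```

servo_tool(
  travel=[
    [0.1,0,0],
    [0.2,0,0],
  ],
  angular=[
    [0,0,0],
    [0,0,0],
  ],
)

```text
time_s: 18.08
position: [0.6222, -0.0473, 0.0476]
eef_rot: [-0.457, 0.456, -0.54, 0.541]
wrist_force: [4.7, 7.1, -0.1]
finger_gap: -0.0003
```

servo_tool(
  travel=[
    [0.1,0,0],
    [0.2,0,0.1],
  ],
  angular=[
    [0,0,0],
    [0,0,0],
  ],
)

```text
time_s: 18.32
position: [0.6224, -0.0494, 0.0475]
eef_rot: [-0.456, 0.456, -0.54, 0.541]
wrist_force: [-3.2, 6.0, 2.6]
finger_gap: 0.0001
```

servo_tool(
  travel=[
    [0.1,0,0],
    [0.2,0,0],
  ],
  angular=[
    [0,0,0],
    [0,0,0],
  ],
)

```text
time_s: 18.58
position: [0.6223, -0.0513, 0.0476]
eef_rot: [-0.456, 0.456, -0.54, 0.541]
wrist_force: [2.3, 6.6, 1.1]
finger_gap: 0.0001
```

servo_tool(
  travel=[
    [0.1,0,0],
    [0.2,0,0],
  ],
  angular=[
    [0,0,0],
    [0,0,0],
  ],
)

```text
time_s: 18.82
position: [0.6222, -0.0533, 0.0476]
eef_rot: [-0.457, 0.456, -0.54, 0.541]
wrist_force: [5.4, 6.5, -0.2]
finger_gap: -0.0002
```

servo_tool(
  travel=[
    [0.1,0,0],
    [0.2,0,0],
  ],
  angular=[
    [0,0,0],
    [0,0,0],
  ],
)

```text
time_s: 19.08
position: [0.6222, -0.0552, 0.0477]
eef_rot: [-0.457, 0.456, -0.54, 0.541]
wrist_force: [7.5, 7.9, -1.3]
finger_gap: 0.0001
```

servo_tool(
  travel=[
    [0.1,0,0.05],
    [0.1,0,0.1],
  ],
  angular=[
    [0,0,0],
    [0,0,0],
  ],
)

```text
time_s: 19.32
position: [0.6223, -0.0562, 0.0476]
eef_rot: [-0.456, 0.456, -0.54, 0.541]
wrist_force: [-0.9, 9.3, 2.8]
finger_gap: 0.0001
```

servo_tool(
  travel=[
    [0.1,0,0],
    [0.1,0,0],
  ],
  angular=[
    [0,0,0],
    [0,0,0],
  ],
)

```text
time_s: 19.58
position: [0.6222, -0.057, 0.0476]
eef_rot: [-0.457, 0.456, -0.54, 0.54]
wrist_force: [1.1, 9.4, 2.3]
finger_gap: -0.0002
```

```bash
python3 - <<'E'
from ov import *
g=snap('scene','scene12.png')
zoom(g,(260,160,350,230),8,[],'c5.png')
E
python3 disp.py scene12; python3 mv.py .6 0 0 -.168
```

```text
scene12 0.7937924265861511 [-8.875 -4.625] mm 35.20353998509343 perp [ 0.09821265 -0.19912042]
travel cm [-5.2483  4.7566 -3.1533] ang [-0.0013 -0.0002 -0.0003] t 19.625 P [ 0.6222 -0.057   0.0476] F [1.9214 9.5466 0.8727] gap 0.00035728876995593244 q [-0.2148  0.3721  1.5441  0.0004  1.2242 -0.0468]
tool axes
 [[-0.1674  0.0013  0.9859]
 [-0.9859  0.0001 -0.1674]
 [-0.0003 -1.      0.0013]]
```

View pics/c5.png

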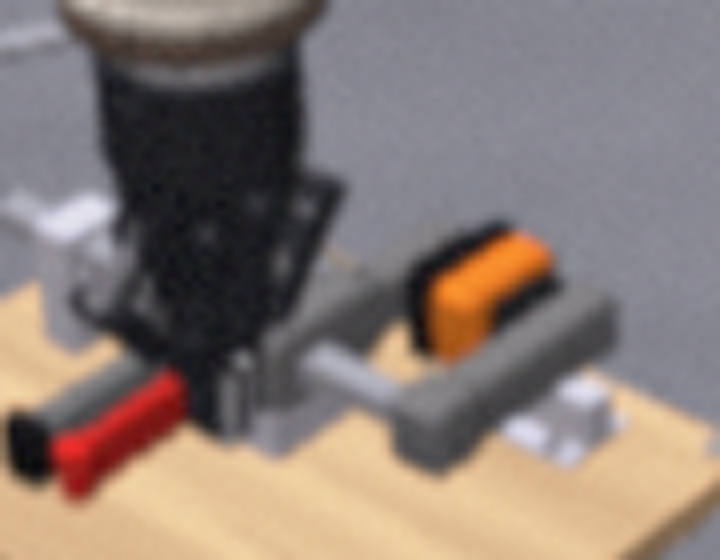

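servo_tool(
  travel=[
    [0.1,0,0],
    [0.1,0,0],
    [0.1,0,0],
  ],
  angular=[
    [0,0,0],
    [0,0,0],
    [0,0,0],
  ],
)

```text
time_s: 20.0
position: [0.6222, -0.0579, 0.0476]
eef_rot: [-0.457, 0.456, -0.54, 0.541]
wrist_force: [3.6, 9.8, 1.3]
finger_gap: 0.0
```

```bash
python3 - <<'E'
from mv import *
F=[]
for i in range(6):
    arm.grab_frame('scene'); F.append(arm.read_state()['wrist_force'])
F=np.array(F);print(F,F.mean(0),F.mean(0)@Y,F.mean(0)@X,arm.read_state()['position'])
E
```

```text
[[ 3.4489 10.5842  1.6891]
 [ 3.3817 10.564   0.7764]
 [ 1.3649 10.1569  1.3378]
 [ 2.9009  9.9127  0.6601]
 [ 2.6572  9.6308  1.1473]
 [ 3.1378 10.3883  1.3147]] [ 2.8152 10.2062  1.1542] 10.533209374441302 1.0690112812937378 [ 0.6221 -0.0579  0.0476]
```

servo_tool(
  travel=[
    [0.1,0,0],
    [0.12,0,0],
    [0.12,0,0],
  ],
  angular=[
    [0,0,0],
    [0,0,0],
    [0,0,0],
  ],
)

```text
time_s: 20.68
position: [0.6221, -0.0589, 0.0476]
eef_rot: [-0.457, 0.456, -0.54, 0.54]
wrist_force: [3.5, 11.6, 1.6]
finger_gap: -0.0
```

```bash
cat > ff.py <<'E'
from mv import *
F=[]
for i in range(8):
    arm.grab_frame('scene'); F.append(arm.read_state()['wrist_force'])
F=np.array(F);print(F.mean(0),F.std(0),F.mean(0)@Y,F.mean(0)@X,arm.read_state()['position'],arm.read_state()['time_s'])
E
python3 ff.py
```

```text
[ 3.5334 11.6239  1.0771] [0.3202 0.3786 0.5719] 12.051108412781504 1.5400004169056125 [ 0.6221 -0.0589  0.0476] 21.075
```

servo_tool(
  travel=[
    [0.05,0,0],
    [0.1,0,0],
    [0.1,0,0],
    [0.1,0,0],
  ],
  angular=[
    [0,0,0],
    [0,0,0],
    [0,0,0],
    [0,0,0],
  ],
)

```text
time_s: 21.58
position: [0.622, -0.0598, 0.0476]
eef_rot: [-0.457, 0.456, -0.54, 0.54]
wrist_force: [5.1, 13.1, 0.9]
finger_gap: 0.0003
```

```bash
python3 ff.py; python3 - <<'E'
from ov import *
g=snap('scene','scene13.png'); f=snap('top','top13.png')
zoom(g,(260,160,350,230),8,[],'c6.png')
E
python3 disp.py scene13
```

```text
[ 4.3142 12.5261  0.3807] [0.5536 0.5047 0.574 ] 13.071112477880563 2.1590097741550482 [ 0.622  -0.0598  0.0476] 21.975
scene13 0.7909504771232605 [-9.   -4.75] mm 35.79252937840145 perp [ 0.12334321 -0.25007116]
```

View pics/c6.png

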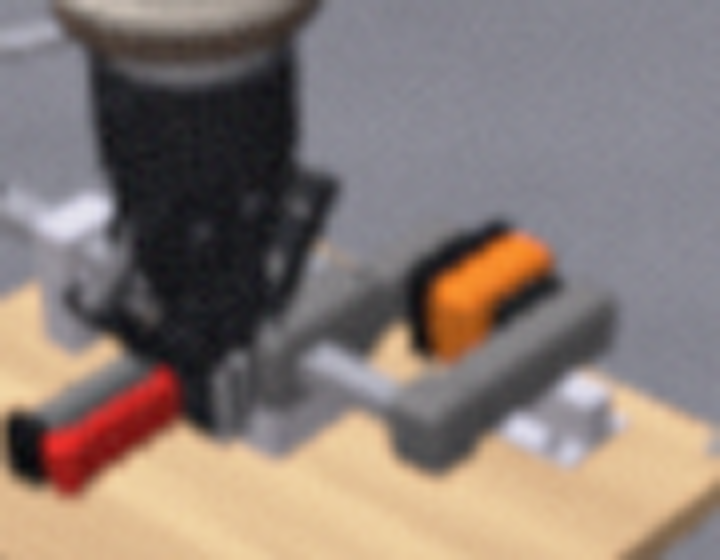

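View pics/scene13.png

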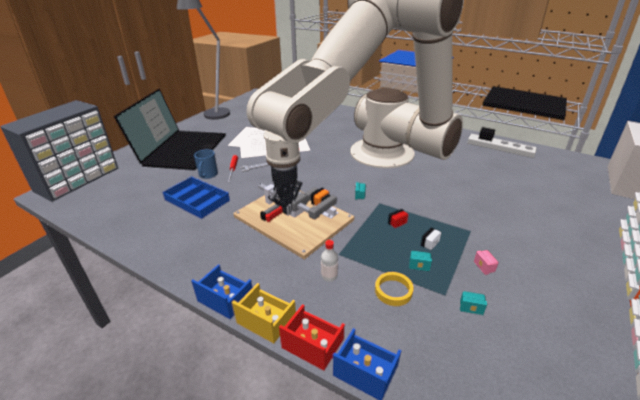

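```bash
python3 -c "
from station import arm; print(arm.sign_off())"
```

```text
the job is handed in; nothing more can be done
None
```

The amber lamp is on the rest with its lens towards the soft pad, clamped between the pad and the head's jaw. I handed the job in at about 22 s with the closed fingers still holding the trigger squeezed. I released the lamp before pumping and drew the jaw up with six trigger strokes only.

**Last checks**
- **Trigger force:** it averaged about 13.1 N along the push direction, and was 12.1 N one millimetre earlier. The trigger was still about 1 mm short of its stop.
- **Pad pressure:** I could not measure it directly, and two estimates differ somewhat. The given force relation puts it at about 19–21 N; the trigger travel since contact suggests about 16 N. Both lie between the 10 N minimum and the 30 N limit.
- **Camera:** the last scene picture shows the lamp upright against the head's pad, the soft pad on the lens, and the bystanders apparently where they started. The jaw has moved in about 36 mm, in line with the roughly 35 mm needed. I did not check the bystanders from above because the arm blocked much of that view.

**Other observations**
- A sideways friction force of up to about 8 N acted on the finger during some strokes. I reduced it by moving along the trigger's arc, and about 2 N remained at the end.
- The first estimate of the rest was about 5 mm off along the bar. I corrected it against the head pad in both cameras before placing the lamp.

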